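# Close up the paint pots

### The arm

A 6-joint arm with a two-finger parallel gripper is mounted at the origin on the work surface. World frame = base frame: x ahead of the robot, y to its left, z up, the work surface at z = 0. Lengths are in m, angles in rad, forces in N, time in s.
With the tool pointing down it reaches from about 0.35 to 0.975 m from the base axis. Payload 4.9 kg.
Tool frame: the origin (TCP) lies at the very end of the fingers, on their centre line; the grasp point (between the pads) lies 19 mm behind it; z points along the fingers, y is the line along which they close (so a half turn about z gives the same grasp; the last joint's range is limited). The gripper opens to 85 mm and grips with 20 to 120 N. Pads are 22 mm wide; open, the fingers measure 114 mm over their backs; the gripper's body (76 mm by 85 mm) begins 54 mm behind the grasp point. The pads swing forward as they close: fully open they stand 13 mm farther back than shut.
Start: joints at [-0.119, 0.053, 1.613, -0, 1.476, -0.119], TCP at [0.625, 0, 0.231] pointing down, gripper open.
Joint ranges: [-3.01, 3.01], [-1.01, 2.22], [0.06, 2.58], [-1.02, 4.17], [0.09, 2.62], [-3.14, 3.14]. Speed limits (rad/s): [2.57, 2.57, 3.14, 3.14, 3.14, 3.14].

### API

Orientations are given as a unit quaternion [w, x, y, z].
In Python, from plant import manip gives the robot as it stands.
- The arm moves only by the shell command python3 -m pendant 'ROWS'. ROWS is JSON, a list of rows, each a list of 3 entries, a list of its own where there are three numbers: the opening, from 0 (shut) to 1 (fully open), then the shift along the tool's x, y, z in units of 12 cm (1.0 is 12 cm), then the turn about the tool's z in units of pi rad (1.0 is pi rad). In form: [[gripper, [dx, dy, dz], roll], ...]. A call has 1 to 10 rows; each row is the pose to reach, as a shift and turn from the pose commanded when the call began, along the tool's axes at that moment, turning the shorter way round; what a row does not reach only later rows make up. A row lasts 1/10 s, in which the tool goes at most 50 mm and 8.59 degrees, less where a joint would pass 70% of its speed; a pose out of reach is approached as far as the arm can. A call with a number of a shift or a turn outside -1 to 1 is refused whole. A call with a gripper value outside its range is refused whole. The fingers move at their own pace and stop on an object; the grip force is fixed at half the most. Time passes only in rows, so rows that repeat a pose let the fingers close. It gives the time, the measured TCP pose, the force, the opening and the grip force at its end, in the units of the state.
- manip.state(): the state, without advancing time (a new reading comes with each control period).
- manip.grab_frame(name): name is "scene" or "side" or "wrist"; returns a dict with "img" (420x560x3 uint8, red, green, blue), "fx", "fy", "cx", "cy" (pixels), "eye" and "rotation" of the camera in the world; the wrist camera has in their place "tool_from_camera" (4x4, takes a point from camera to tool coordinates, whose origin is the TCP and whose axes are the flange's). Camera axes: x right, y down, z forward; pixel columns grow to the right and rows downward; lengths in m; the calibration is good to about 2 mm. The wrist camera is an equidistant fisheye: a pixel r from the principal point sees the ray r / f radians off the axis. A picture is of the moment at which its call begins: read the wrist's pose just before it. There is no depth.
- manip.job_done(): hands the job in; it is judged then, once.
The state is a dict: "time": time; "joint_pos": joint angles; "joint_vel": joint speeds; "joint_efforts": joint torques, N m; "tool_pos": TCP position; "tool_rot": TCP orientation; "contact_force": force on the tool from outside, world axes, zero at the start; "ft_torque": the same for the moment, N m; "gripper_width": opening from 0.0 (shut) to 1.0 (fully open); "grasp_force": force on a finger pad.
Only numpy, scipy, OpenCV 4.12 (cv2) and the standard library are available. Lean on these libraries where they do the work, as an engineer would, in place of code of your own. Each camera call takes 0.05 s, during which the arm holds its last target. There are 200 camera calls.

### The job

Put the paint rack in order: hang the steel spatula that lies across the open paint pot by its eye on the peg of the little stand, swing that pot's lid over, and press the lids of both pots fully home. Let go of everything and leave the dropper bottle, the water cup and the clippers where they are.

Things in the scene. Friction and masses are not known exactly. Their poses are not given: they have to be found in the camera images.
- rack: Fixed low white rack board 112 x 260 mm (x, y), top at 12 mm (thin plywood strips 22 mm high along its two long sides). Origin at the centre of its underside; y runs along the row of the two pots, +x away from the robot. The pots stand on it 65 mm either side of its middle; which pot is on which side varies.
- pot_a: The open pot: fixed round white plastic pot, 58 mm outside diameter, 3 mm wall, 50 mm tall, standing on the rack board. Origin at the centre of its underside, axes as the rack's. Its black lid is hinged on the far (+x) side. The spatula lies across its mouth.
- pot_b: The second pot, same as pot_a; its lid is already swung over but rests loosely, not pressed home.
- pot_a_hinge (a point): Middle of pot_a's lid hinge axis (34 mm in +x from the pot's axis, 52 mm above the pot's underside; the axis runs along the pot's y).
- pot_b_hinge (a point): The same point of pot_b.
- lid_a_tab (a point): Upper face of the thumb tab on the free edge of pot_a's lid, on the lid's middle line, 69 mm from the hinge axis. The lid is a black disc 62 mm in diameter and 6 mm thick, its tab 20 mm wide and sticking out about 11 mm past the disc. Fully home it lies level, its top face 56 mm above the pot's underside.
- lid_b_tab (a point): The same point of pot_b's lid.
- swing_a (a joint): Free swing of pot_a's lid, rad: 0 = lid resting on the pot's rim (with its tab edge still about 8 mm proud), growing as it opens up and away over the far side, to 2.5 at most. Turns lightly and stays where it is left.
- swing_b (a joint): The same for pot_b; 0 as it rests on the rim.
- seat_a (a joint): How far pot_a's lid has been pressed into the rim, rad: 0 = resting loosely and proud, 0.12 = fully home and level. A stiff snap fit: about 9 N pressed 45 mm from the hinge axis moves it; it stays where it is left.
- seat_b (a joint): The same for pot_b.
- spatula: Loose flat steel spatula, 155 mm long, 5 mm thick, 30 g. Lies flat along its own x; origin on its underside, z up. Blade 18 mm wide from x = -80 to -29 mm, handle strip 10 mm wide to x = 47 mm, then a round eye (ring) with its centre at x = 60 mm, hole 20 mm, outside 30 mm in diameter. At the start it lies across pot_a's mouth, overhanging on both sides along the row.
- spatula_eye (a point): Centre of the spatula's eye.
- spatula_end (a point): Blade end of the spatula, 140 mm from the eye's centre.
- stand: Fixed steel peg stand: round base 90 mm in diameter and 10 mm high, upright post 12 mm thick up to 200 mm. A round peg 7 mm thick starts on the post's axis at 185 mm height and slopes up towards the stand's own -x (about 40 degrees above level) to its tip. Origin at the centre of the underside.
- peg_mid (a point): Point on the peg's axis 21 mm out from the post's axis, at 202.5 mm height.
- peg_tip (a point): End of the peg's axis, 36 mm out from the post's axis, at 215 mm height.
- dropper: Bystander: white dropper bottle 28 mm in diameter, 85 mm tall, standing. Origin at the centre of its underside.
- water_cup: Bystander: open plastic cup, 72 mm in diameter at the rim, 85 mm tall. Origin at the centre of its underside.
- clippers: Bystander: sprue clippers lying flat, 135 mm long along their x, about 45 mm wide, 12 mm high. Origin at the middle of the underside.

How it is judged:
At the end, for the whole second after the job is handed in: Both lids are swung over (swing < 0.03 rad) and pressed home (seat > 0.095 rad, tab edge within 1.7 mm of level); the spatula hangs at rest on the stand's peg by its eye (eye centre within 32 mm of the peg's middle), blade down, within 0.45 rad of vertical (value of joint each of swing_a, swing_b below 0.03 rad and value of joint each of seat_a, seat_b above 0.095 rad and distance between spatula_eye and peg_mid below 0.032 m and angle between spatula's own x axis and vertical below 0.45 rad and contact force between spatula and stand above 0.05 N and linear speed of spatula below 0.05 m/s); the robot touches nothing.
It fails at once if the dropper bottle is moved more than 30 mm or knocked over (distance of dropper from where it was at the start of the episode above 0.03 m or angle between dropper's own z axis and vertical above 0.5 rad).
It fails at once if the water cup is moved more than 30 mm or knocked over (distance of water_cup from where it was at the start of the episode above 0.03 m or angle between water_cup's own z axis and vertical above 0.5 rad).
It fails at once if the clippers are moved more than 30 mm (distance of clippers from where it was at the start of the episode above 0.03 m).
It also fails if it takes over 66 s, if anything falls off the work surface, if the arm or the gripper's body presses on something with over 40 N, if the wrist force passes 120 N, or if a joint passes its speed limit or range.

## Working session

There is one attempt and no reset: what is moved stays moved. The work goes in short steps, Python scripts to look and compute and a shell command to move; the robot and the scene stay as the last step left them, time stands still between calls to the robot, and variables do not carry over. Pictures are saved under pics/ and viewed, at most 10 in all, crops included, and the job is handed in when it is done.

```bash
mkdir -p pics; ls
python3 - <<'E'
from plant import manip
import cv2,pickle
s=manip.state();print(s['tool_pos'],s['tool_rot'],s['time'])
for n in ["scene","side","wrist"]:
    f=manip.grab_frame(n);pickle.dump(f,open(f'pics/{n}0.pkl','wb'))
    cv2.imwrite(f'pics/{n}0.png',f['img'][:,:,::-1])
    print(n,{k:(v.tolist() if hasattr(v,'tolist') else v) for k,v in f.items() if k!='img'})
E
```

```text
pics
[6.24386530e-01 8.06410009e-05 2.30087428e-01] [-7.84785333e-04  7.07098314e-01  7.07114535e-01 -6.27021668e-04] 0.0
scene {'fx': 471.5776052792759, 'fy': 471.5776052792759, 'cx': 286.311232280603, 'cy': 206.0587838707647, 'eye': [0.936543856857885, 0.4969238708625302, 0.8086949195193096], 'rotation': [-0.13270052899069193, 0.310503835511874, 0.8673367965441053, -0.3656566956841005]}
side {'fx': 424.85699078816623, 'fy': 424.85699078816623, 'cx': 281.31433457874357, 'cy': 210.30008446010447, 'eye': [0.4018569320437416, 0.6186353792287951, 0.8652965656701828], 'rotation': [0.027888707192562808, -0.0769126174185999, 0.9260840738562882, -0.36834081696533255]}
wrist {'fx': 325.19226210127806, 'fy': 325.19226210127806, 'cx': 286.68499989785, 'cy': 212.57621665992752, 'tool_from_camera': [[-0.0010484755087730316, -0.9488222034878773, -0.31580900377841215, 0.07946551107787116], [0.999999290084213, -0.0011736139077120394, 0.00020606179284646822, -0.0007949234837436592], [-0.0005661538433582873, -0.315808563529872, 0.9488227604094565, -0.1424012272637716], [0.0, 0.0, 0.0, 1.0]]}
```

Run:
```python
import cv2
for n in ["scene","side"]:
    i=cv2.imread(f'pics/{n}0.png');cv2.imwrite(f'pics/{n}0b.png',cv2.resize(i,(800,600),interpolation=cv2.INTER_CUBIC))
```

```text
(no output)
```

View pics/scene0b.png

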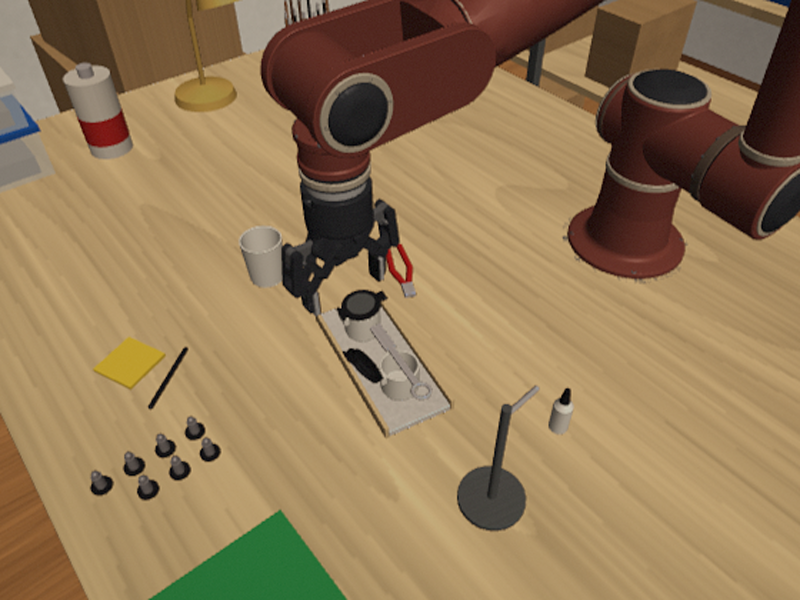

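View pics/side0b.png

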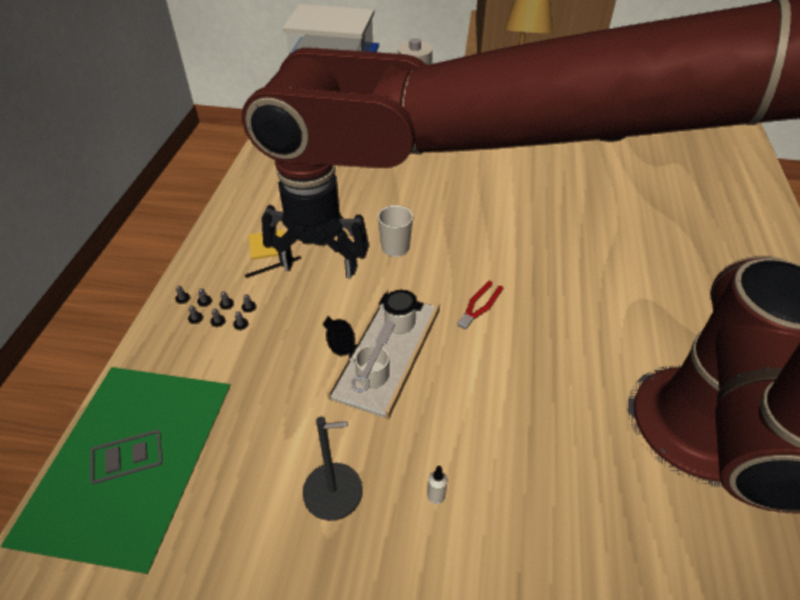

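View pics/wrist0.png

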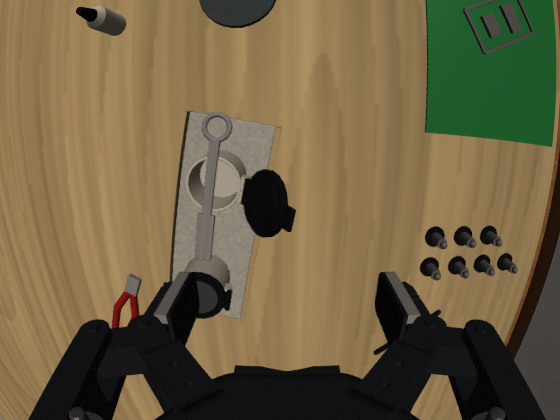

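The wrist view shows the eye at (217,127), the blade end near (205,258), the open lid at (266,203), and pot_b's lid at (207,293). The stand base is at about (492,498) in the scene picture and (333,491) in the side one, and its peg points toward -x.

```bash
cat > h.py <<'E'
import numpy as np,pickle
from scipy.spatial.transform import Rotation as R
q=lambda w:R.from_quat([w[1],w[2],w[3],w[0]])
def ray(f,u,v,st=None):
    x=(u-f['cx'])/f['fx'];y=(v-f['cy'])/f['fy']
    if 'eye' in f:
        return np.array(f['eye']),q(f['rotation']).apply([x,y,1.])
    r=np.hypot(x,y);d=np.array([np.sin(r)*x/r,np.sin(r)*y/r,np.cos(r)])
    T=np.array(f['tool_from_camera']);A=q(st['tool_rot'])
    return A.apply(T[:3,3])+st['tool_pos'],A.apply(T[:3,:3]@d)
def atz(e,d,z): return e+d*(z-e[2])/d[2]
def tri(*rs):
    A=0;b=0
    for e,d in rs:
        d=d/np.linalg.norm(d);P=np.eye(3)-np.outer(d,d);A=A+P;b=b+P@e
    p=np.linalg.solve(A,b);return p,[np.linalg.norm(np.cross(p-e,d/np.linalg.norm(d))) for e,d in rs]
def ld(n): return pickle.load(open(f'pics/{n}.pkl','rb'))
E
python3 - <<'E'
from h import *
np.set_printoptions(precision=4,suppress=True)
st=dict(tool_pos=[6.24386530e-01,8.06e-05,2.30087e-01],tool_rot=[-7.848e-04,7.07098e-01,7.071145e-01,-6.27e-04])
S,D,W=ld('scene0'),ld('side0'),ld('wrist0');k=.7
for n,p,z in [('eye',(217,127),.067),('handle/blade',(207,215),.067),('bladeend',(205,258),.067),('cornerTL',(188,112),.022),('cornerTR',(280,127),.022),('cornerBR',(241,318),.022),('potA',(217,181),.062),('dropper',(115,22),.03),('stand base low edge',(237,26),.01),('clipper tip',(133,280),.01)]:
    print(n,atz(*ray(W,*p,st),z))
for n,a,b in [('base',(492,498),(333,491)),('posttop',(506,408),(321,420)),('pegtip',(538,389),(346,425)),('eye',(421,391),(361,383)),('lidAtab',(347,351),(326,320)),('lidBtab',(343,314),(384,297)),('dropper',(566,395),(438,469)),('cuprim',(262,238),(396,214))]:
    print(n,*tri(ray(S,a[0]*k,a[1]*k),ray(D,b[0]*k,b[1]*k)))
E
```

```text
eye [0.5576 0.0631 0.067 ]
handle/blade [ 0.5426 -0.0246  0.067 ]
bladeend [ 0.5359 -0.0733  0.067 ]
cornerTL [0.5155 0.0789 0.022 ]
cornerTR [0.6162 0.0592 0.022 ]
cornerBR [ 0.562  -0.1855  0.022 ]
potA [0.5542 0.0093 0.062 ]
dropper [0.4286 0.1937 0.03  ]
stand base low edge [0.5689 0.1748 0.01  ]
clipper tip [ 0.4082 -0.1403  0.01  ]
base [0.5679 0.2232 0.0051] [np.float64(0.0006461959830360998), np.float64(0.0006461959830361205)]
posttop [0.5684 0.2215 0.1993] [np.float64(0.00023023115797491235), np.float64(0.00023023115797494534)]
pegtip [0.5322 0.2328 0.2152] [np.float64(0.00030402840342097525), np.float64(0.0003040284034209633)]
eye [0.5564 0.0641 0.0636] [np.float64(0.0013390566405593466), np.float64(0.0013390566405593253)]
lidAtab [ 0.6251 -0.0058  0.1307] [np.float64(0.0022163226916554397), np.float64(0.0022163226916553512)]
lidBtab [ 0.5543 -0.1251  0.0664] [np.float64(0.003001550312652649), np.float64(0.0030015503126526767)]
dropper [0.4156 0.2008 0.077 ] [np.float64(0.0017793013519112793), np.float64(0.0017793013519114026)]
cuprim [ 0.5682 -0.3362  0.0898] [np.float64(0.002731820631315869), np.float64(0.002731820631315957)]
```

```bash
python3 -m pendant '[[0.5,[-0.4,-0.7,0.4],0.05],[0.5,[-0.4,-0.7,0.75],0.05],[0.5,[-0.4,-0.7,0.75],0.05],[0.5,[-0.4,-0.7,0.75],0.05],[0.5,[-0.4,-0.7,0.75],0.05],[0.5,[-0.4,-0.7,0.75],0.05]]'
cat >> h.py <<'E'
def snap(names,tag):
    from plant import manip
    import cv2
    for n in names:
        st=manip.state();f=manip.grab_frame(n);f['st']={k:st[k] for k in('tool_pos','tool_rot')}
        pickle.dump(f,open(f'pics/{n}{tag}.pkl','wb'));cv2.imwrite(f'pics/{n}{tag}.png',f['img'][:,:,::-1])
    print(st['time'],np.round(st['tool_pos'],4),np.round(st['tool_rot'],4),np.round(st['contact_force'],1),st['gripper_width'],st['grasp_force'])
E
python3 -c "
from h import *
snap(['wrist','scene','side'],'1')"
```

```text
time: 0.75
tool_pos: [0.5432, -0.048, 0.1438]
tool_rot: [0.002, 0.76, 0.65, 0.001]
contact_force: [0.1, 0.4, 0.0]
gripper_width: 0.502
grasp_force: 0.0
0.85 [ 0.5432 -0.0479  0.1438] [0.0017 0.7602 0.6497 0.0013] [-0.1  0.2 -0.3] 0.4980036116683863 0.0
```

View pics/wrist1.png

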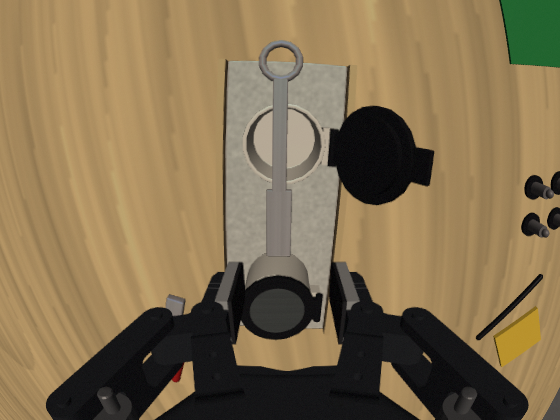

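The eye is at (281,61), the blade's shoulder at (279,188), and the blade end at (279,256). The spatula lies along the tool x. Pot_a's rim centre is at about (284,141), the lid_a tab end at (432,167), and lid_b's disc at (276,305).

Run:
```python
from h import *
np.set_printoptions(precision=4,suppress=True)
W=ld('wrist1');st=W['st']
for n,p,z in [('eye',(281,61),.067),('shoulder',(279,188),.067),('bladeend',(279,256),.067),('potA rim',(284,143),.062),('TL',(227,61),.022),('TR',(349,67),.022),('lidB',(276,306),.072),('hingeA',(335,147),.064)]:
    p=atz(*ray(W,*p,st),z); print(n,p,q(st['tool_rot']).inv().apply(p-st['tool_pos']))
for n,p in [('tab',(432,167)),]:
    for z in (.11,.12,.13): print(n,atz(*ray(W,*p,st),z))
```

```text
eye [0.5568 0.0626 0.067 ] [ 0.1114 -0.0041  0.0768]
shoulder [ 0.5416 -0.023   0.067 ] [ 0.0244 -0.0058  0.0768]
bladeend [ 0.533  -0.0745  0.067 ] [-0.0278 -0.0063  0.0768]
potA rim [0.5499 0.0069 0.062 ] [ 0.0552 -0.0023  0.0818]
TL [0.5148 0.0773 0.022 ] [ 0.1193 -0.048   0.1216]
TR [0.6105 0.0571 0.022 ] [0.1144 0.0496 0.122 ]
lidB [ 0.5236 -0.1156  0.072 ] [-0.0699 -0.009   0.0717]
hingeA [ 0.5842 -0.0009  0.064 ] [0.0529 0.0329 0.0799]
tab [ 0.6349 -0.0131  0.11  ]
tab [ 0.6304 -0.0106  0.12  ]
tab [ 0.6258 -0.0082  0.13  ]
```

```bash
python3 -m pendant '[[0.5,[0,-0.05,0],0],[0.5,[0,-0.05,0.4],0],[0.5,[0,-0.05,0.65],0],[0.5,[0,-0.05,0.82],0],[0.5,[0,-0.05,0.82],0],[0.5,[0,-0.05,0.82],0]]'
```

```text
time: 1.5
tool_pos: [0.5353, -0.047, 0.0435]
tool_rot: [0.0, 0.76, 0.65, 0.0]
contact_force: [0.3, -0.5, 0.4]
gripper_width: 0.497
grasp_force: 0.0
```

```bash
python3 -m pendant '[[0.5,[0,0.015,0],0],[0,[0,0.015,0],0],[0,[0,0.015,0],0],[0,[0,0.015,0],0],[0,[0,0.015,0],0],[0,[0,0.015,0],0],[0,[0,0.015,0],0],[0,[0,0.015,0],0]]'; python3 -m pendant '[[0,[0,0,-0.1],0],[0,[0,0,-0.3],0],[0,[0,0,-0.6],0],[0,[0,0,-0.9],0],[0,[0,0,-1],0],[0,[0,0,-1],0],[0,[0,0,-1],0]]'
```

```text
time: 2.3
tool_pos: [0.5379, -0.0476, 0.044]
tool_rot: [0.001, 0.76, 0.649, 0.001]
contact_force: [0.5, -0.3, 5.7]
gripper_width: 0.191
grasp_force: 58.6
time: 3.0
tool_pos: [0.5358, -0.0471, 0.1612]
tool_rot: [-0.001, 0.76, 0.649, -0.001]
contact_force: [0.6, 0.3, -0.8]
gripper_width: 0.191
grasp_force: 58.5
```

```bash
python3 -m pendant '[[0,[0,-0.2,-0.3],0.02],[0,[0.1,-0.5,-0.6],0.06],[0,[0.2,-0.8,-0.75],0.1],[0,[0.4,-0.9,-0.75],0.15],[0,[0.4,-0.9,-0.75],0.2],[0,[0.4,-0.9,-0.75],0.25],[0,[0.4,-0.9,-0.75],0.3],[0,[0.4,-0.9,-0.75],0.35],[0,[0.4,-0.9,-0.75],0.4],[0,[0.4,-0.9,-0.75],0.44]]'; python3 -m pendant '[[0,[0,0,0],0.05],[0,[0,0,0],0.1],[0,[0,0,0],0.1],[0,[0,0,0],0.1]]'
```

```text
time: 4.0
tool_pos: [0.4364, 0.0171, 0.2497]
tool_rot: [-0.0, 1.0, 0.022, -0.003]
contact_force: [-1.0, -0.2, 0.2]
gripper_width: 0.193
grasp_force: 58.6
time: 4.4
tool_pos: [0.4369, 0.0171, 0.2509]
tool_rot: [-0.0, 0.991, -0.131, -0.002]
contact_force: [-0.2, 0.3, 0.3]
gripper_width: 0.188
grasp_force: 58.6
```

```bash
python3 -m pendant '[[0,[-0.15,-0.3,0],0],[0,[-0.3,-0.7,0],0],[0,[-0.44,-0.98,0],0],[0,[-0.44,-0.98,0],0]]';python3 -m pendant '[[0,[-0.15,-0.3,0],0],[0,[-0.3,-0.7,0],0],[0,[-0.44,-0.98,0],0],[0,[-0.44,-0.98,0],0],[0,[-0.44,-0.98,0],0],[0,[-0.44,-0.98,0],0],[0,[-0.44,-0.98,0],0]]'
python3 - <<'E'
from h import *
import cv2
snap(['wrist','scene','side'],'2')
a=cv2.imread('pics/scene2.png')[:,:];b=cv2.imread('pics/side2.png');w=cv2.imread('pics/wrist2.png')
cv2.imwrite('pics/m2.png',np.hstack([cv2.resize(a[200:400,260:460],(400,400)),cv2.resize(b[220:420,160:360],(400,400))]))
E
```

```text
time: 4.8
tool_pos: [0.4161, 0.1477, 0.252]
tool_rot: [-0.0, 0.992, -0.128, -0.001]
contact_force: [-0.8, 0.1, -0.7]
gripper_width: 0.19
grasp_force: 58.8
time: 5.5
tool_pos: [0.3977, 0.2704, 0.2527]
tool_rot: [0.0, 0.991, -0.133, -0.0]
contact_force: [-0.1, -0.6, 0.2]
gripper_width: 0.194
grasp_force: 58.9
5.6 [0.3977 0.2706 0.2529] [ 0.000e+00  9.912e-01 -1.327e-01  1.000e-04] [ 0.8 -1.   0.2] 0.19086099365671236 58.8783985376358
```

View pics/wrist2.png

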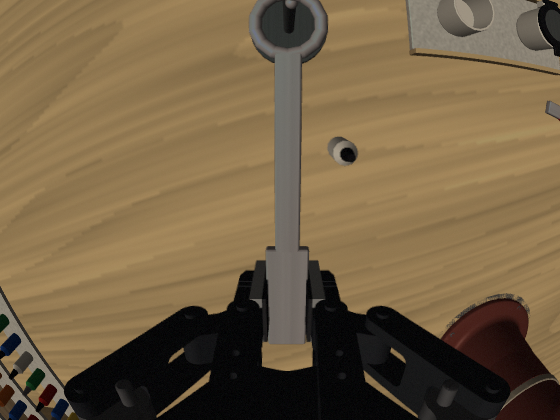

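View pics/m2.png

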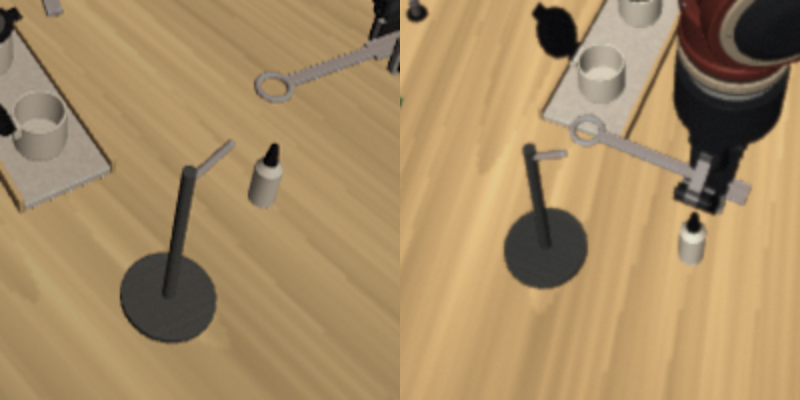

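In the scene crop the eye is at (273,87) and the peg tip at (231,143). In the side crop they are at (587,131) and (566,154). The wrist view has the eye at (288,25), with the spatula lined up on the stand.

Run:
```python
from h import *
np.set_printoptions(precision=4,suppress=True)
W,S,D=ld('wrist2'),ld('scene2'),ld('side2');st=W['st'];A=q(st['tool_rot']).inv()
t=lambda p:A.apply(p-st['tool_pos'])
e,r=tri(ray(S,396.5,243.5),ray(D,253.5,285.5),ray(W,288,25,st));print('eye',e,r,t(e))
p,r=tri(ray(S,375.5,271.5),ray(D,243,297));print('tip',p,r,t(p))
b,r=tri(ray(S,355,285.5),ray(D,225.5,293.5));print('post',b,r,t(b))
for z in(.268,.273,.278): print(atz(*ray(W,288,25,st),z))
print('blob',t(atz(*ray(W,290,3,st),.215)))
```

```text
eye [0.5069 0.2393 0.2705] [np.float64(0.0006337334930369407), np.float64(0.0011781392452232262), np.float64(0.0010145011443263104)] [ 0.1136  0.0013 -0.0178]
tip [0.5314 0.2302 0.2135] [np.float64(1.4767407131133173e-05), np.float64(1.4767407131147093e-05)] [0.1396 0.0036 0.0393]
post [0.5671 0.2214 0.1997] [np.float64(0.0010683567928410807), np.float64(0.0010683567928410393)] [0.1764 0.0027 0.053 ]
[0.5071 0.2382 0.268 ]
[0.5058 0.2386 0.273 ]
[0.5045 0.239  0.278 ]
blob [0.1412 0.0036 0.0377]
```

```bash
python3 -m pendant '[[0,[0.1,0.01,0.1],0],[0,[0.225,0.017,0.25],0],[0,[0.225,0.017,0.35],0],[0,[0.225,0.017,0.375],0],[0,[0.225,0.017,0.375],0],[0,[0.225,0.017,0.375],0]]'
python3 - <<'E'
from h import *
import cv2
snap(['scene','side','wrist'],'3')
a=cv2.imread('pics/scene3.png');b=cv2.imread('pics/side3.png');w=cv2.imread('pics/wrist3.png')
cv2.imwrite('pics/m3.png',np.hstack([cv2.resize(x,(266,400),interpolation=cv2.INTER_CUBIC) for x in (a[220:320,342:408],b[240:340,210:276],w[0:100,254:320])]))
E
```

```text
time: 6.25
tool_pos: [0.4228, 0.2628, 0.2084]
tool_rot: [-0.0, 0.991, -0.132, 0.0]
contact_force: [-0.5, -0.0, -0.7]
gripper_width: 0.19
grasp_force: 58.9
6.35 [0.423  0.2629 0.2089] [-5.000e-04  9.913e-01 -1.317e-01  7.000e-04] [-0.3  0.9 -0.2] 0.19398640218764251 58.87511730194092
```

View pics/m3.png

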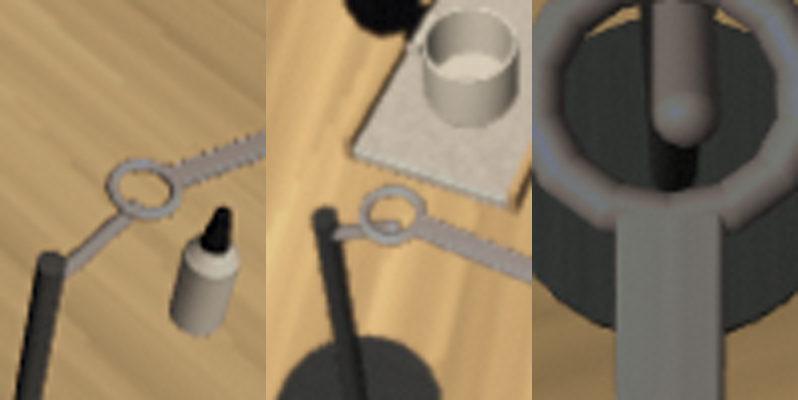

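The ring sits right above the rounded peg tip, which shows inside the hole, centred to within 2 mm. I'll lower it along the peg.

```bash
python3 -m pendant '[[0,[0,0.012,0.03],0],[0,[0,0.012,0.06],0],[0,[0.01,0.012,0.09],0],[0,[0.03,0.012,0.115],0],[0,[0.055,0.012,0.14],0],[0,[0.075,0.012,0.165],0],[0,[0.075,0.012,0.165],0]]'
python3 - <<'E'
from h import *
import cv2
snap(['scene','side','wrist'],'4')
a=cv2.imread('pics/scene4.png');b=cv2.imread('pics/side4.png');w=cv2.imread('pics/wrist4.png')
cv2.imwrite('pics/m4.png',np.hstack([cv2.resize(x,(266,400),interpolation=cv2.INTER_CUBIC) for x in (a[220:320,342:408],b[240:340,210:276],w[0:100,254:320])]))
E
```

```text
time: 7.1
tool_pos: [0.4312, 0.2586, 0.1874]
tool_rot: [0.0, 0.991, -0.132, -0.0]
contact_force: [-0.2, -0.5, -0.1]
gripper_width: 0.196
grasp_force: 58.9
7.2 [0.4312 0.2588 0.188 ] [ 0.000e+00  9.912e-01 -1.320e-01 -1.000e-04] [-0.1  0.3 -0.2] 0.189570915727452 58.87659966945648
```

View pics/m4.png

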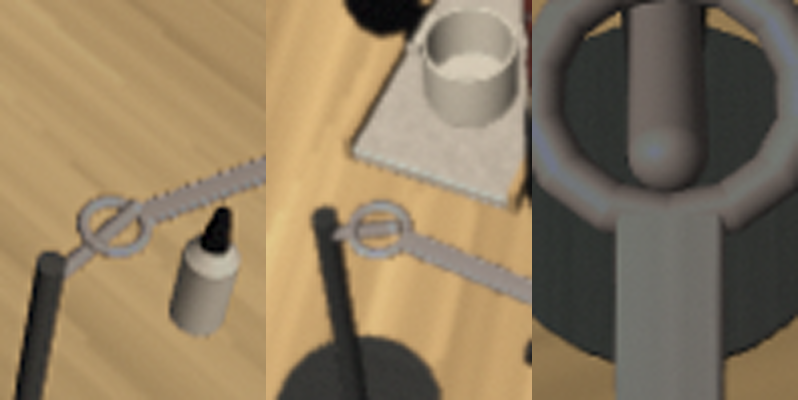

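```bash
python3 -m pendant '[[0,[0.015,0,0.012],0],[0,[0.025,0,0.022],0],[0,[0.025,0,0.022],0],[0.5,[0.025,0,0.022],0],[0.5,[0.025,0,0.022],0],[0.5,[0.025,0,0.022],0],[0.5,[0.025,0,0.022],0],[0.5,[0.025,0,0.022],0],[0.5,[0.025,0,0.022],0],[0.5,[0.025,0,0.022],0]]'
python3 - <<'E'
from h import *
import cv2
snap(['scene','side','wrist'],'5')
a=cv2.imread('pics/scene5.png');b=cv2.imread('pics/side5.png')
cv2.imwrite('pics/m5.png',np.hstack([cv2.resize(x,(400,600),interpolation=cv2.INTER_CUBIC) for x in (a[210:390,300:420],b[230:410,190:310])]))
E
```

```text
time: 8.25
tool_pos: [0.434, 0.258, 0.1855]
tool_rot: [-0.0, 0.991, -0.132, -0.0]
contact_force: [1.4, 0.4, 0.2]
gripper_width: 0.499
grasp_force: 0.0
8.35 [0.434  0.258  0.1854] [ 0.      0.9913 -0.1319 -0.    ] [-0.2  0.4 -0.1] 0.5034908846951573 0.0
```

View pics/m5.png

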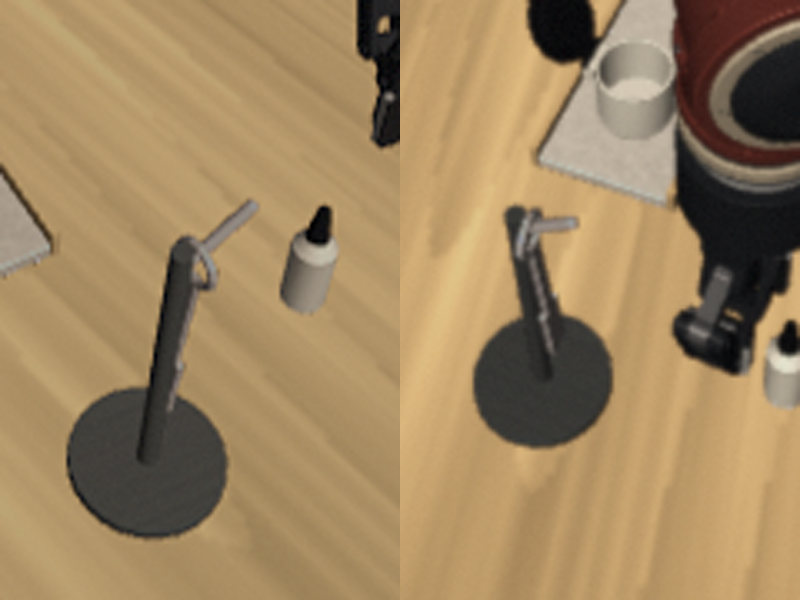

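The spatula hangs blade down on the peg with its eye against the post. Next is lid A: close the fingers, go round behind the lid, and check for clearance.

```bash
python3 -m pendant '[[0.5,[0,0,-0.2],0],[0.3,[0,0.2,-0.2],0],[0,[0,0.55,-0.2],0],[0,[0,0.96,-0.2],0],[0,[0,0.96,-0.2],0]]'; python3 -m pendant '[[0,[0.2,0.3,0],0],[0,[0.5,0.6,0],0],[0,[0.75,0.75,0],0],[0,[1,0.75,0],0],[0,[1,0.75,0],0]]'; python3 -m pendant '[[0,[0.4,0,0],0],[0,[0.8,0,0],0],[0,[1,0,0],0],[0,[1,0,0],0],[0,[1,0,0],0]]'
```

```text
time: 8.9
tool_pos: [0.403, 0.1433, 0.2092]
tool_rot: [0.001, 0.991, -0.135, 0.0]
contact_force: [0.6, 0.6, -0.6]
gripper_width: -0.002
grasp_force: 0.0
time: 9.4
tool_pos: [0.4984, 0.0273, 0.2093]
tool_rot: [-0.0, 0.991, -0.133, 0.0]
contact_force: [-1.5, 0.8, 0.7]
gripper_width: -0.0
grasp_force: 0.0
time: 9.9
tool_pos: [0.6115, -0.002, 0.209]
tool_rot: [-0.0, 0.991, -0.132, -0.001]
contact_force: [-0.5, 0.4, -0.1]
gripper_width: 0.003
grasp_force: 0.0
```

```bash
python3 -m pendant '[[0,[0.4,0,0],0],[0,[0.58,0,0],0],[0,[0.58,0,0.3],0],[0,[0.58,0,0.6],0],[0,[0.58,0,0.9],0],[0,[0.58,0,0.9],0],[0,[0.58,0,0.9],0]]'; python3 -m pendant '[[0,[-0.2,0,0],0],[0,[-0.35,0,0],0],[0,[-0.5,0,0],0],[0,[-0.65,0,0],0],[0,[-0.8,0,0],0],[0,[-0.9,0,0],0],[0,[-0.9,0,0],0]]'
```

```text
time: 10.6
tool_pos: [0.6781, -0.0202, 0.1017]
tool_rot: [-0.0, 0.991, -0.132, -0.001]
contact_force: [0.3, 0.1, -0.4]
gripper_width: 0.001
grasp_force: 0.0
time: 11.3
tool_pos: [0.5751, 0.0077, 0.104]
tool_rot: [-0.0, 0.991, -0.132, 0.002]
contact_force: [-0.3, 0.0, -0.0]
gripper_width: -0.001
grasp_force: 0.0
```

```bash
python3 -m pendant '[[0,[-0.1,0,0],0],[0,[-0.2,0.03,0],0],[0,[-0.33,0.05,0],0],[0,[-0.33,0.05,0.06],0],[0,[-0.33,0.05,0.12],0],[0,[-0.33,0.05,0.18],0],[0,[-0.33,0.05,0.18],0]]'; python3 -m pendant '[[0,[0,0,0.02],0],[0,[0,0,0.04],0],[0,[0,0,0.06],0],[0,[0,0,0.06],0],[0,[0,0,0.06],0]]'
```

```text
time: 12.0
tool_pos: [0.5343, 0.0118, 0.078]
tool_rot: [0.0, 0.991, -0.132, -0.002]
contact_force: [-0.7, 0.4, 0.7]
gripper_width: -0.0
grasp_force: 0.0
time: 12.5
tool_pos: [0.5354, 0.0118, 0.0734]
tool_rot: [0.0, 0.991, -0.132, 0.0]
contact_force: [-2.3, 0.4, 4.8]
gripper_width: -0.003
grasp_force: 2.1
```

```bash
python3 -m pendant '[[0,[0,0,0.02],0],[0,[0,0,0.04],0],[0,[0,0,0.04],0],[0,[0,0,0.04],0]]'; python3 -m pendant '[[0,[0,0,0.02],0],[0,[0,0,0.04],0],[0,[0,0,0.04],0],[0,[0,0,0.04],0]]'
```

```text
time: 12.9
tool_pos: [0.535, 0.0119, 0.0685]
tool_rot: [-0.0, 0.991, -0.132, -0.0]
contact_force: [-4.5, 0.4, 6.4]
gripper_width: -0.003
grasp_force: 3.0
time: 13.3
tool_pos: [0.5351, 0.012, 0.0662]
tool_rot: [0.0, 0.991, -0.132, -0.001]
contact_force: [-12.1, 1.6, 21.1]
gripper_width: 0.001
grasp_force: 10.4
```

```bash
python3 -m pendant '[[0,[0,0,0.012],0],[0,[0,0,0.012],0],[0,[0,0,0.012],0]]'; python3 -m pendant '[[0,[0,0,-0.05],0],[0,[0,0,-0.2],0],[0,[0,0,-0.4],0],[0,[0,0,-0.4],0]]'
```

```text
time: 13.6
tool_pos: [0.5352, 0.012, 0.0657]
tool_rot: [0.0, 0.991, -0.132, -0.001]
contact_force: [-15.3, 1.9, 26.0]
gripper_width: 0.001
grasp_force: 13.3
time: 14.0
tool_pos: [0.5377, 0.0115, 0.1131]
tool_rot: [-0.0, 0.991, -0.132, 0.004]
contact_force: [0.8, 0.8, 1.1]
gripper_width: 0.0
grasp_force: 0.0
```

```bash
python3 -m pendant '[[0,[0.03,0.3,0],0],[0,[0.03,0.65,0],0],[0,[0.03,1,0],0],[0,[0.03,1,0],0]]'; python3 -m pendant '[[0,[0,0.07,0],0],[0,[0,0.07,0.1],0],[0,[0,0.07,0.25],0],[0,[0,0.07,0.3],0],[0,[0,0.07,0.34],0],[0,[0,0.07,0.34],0],[0,[0,0.07,0.34],0]]'
```

```text
time: 14.4
tool_pos: [0.5059, -0.1084, 0.1085]
tool_rot: [0.001, 0.991, -0.134, -0.0]
contact_force: [0.4, 0.4, -0.2]
gripper_width: 0.005
grasp_force: 0.0
time: 15.1
tool_pos: [0.5051, -0.1123, 0.0684]
tool_rot: [-0.0, 0.991, -0.131, -0.0]
contact_force: [-0.5, 0.3, 0.0]
gripper_width: 0.0
grasp_force: 0.0
```

```bash
python3 -m pendant '[[0,[0,0,0.02],0],[0,[0,0,0.03],0],[0,[0,0,0.03],0],[0,[0,0,0.03],0]]'; python3 -m pendant '[[0,[0,0,0.015],0],[0,[0,0,0.03],0],[0,[0,0,0.03],0],[0,[0,0,0.03],0]]'
```

```text
time: 15.5
tool_pos: [0.5054, -0.1126, 0.067]
tool_rot: [-0.0, 0.991, -0.132, -0.0]
contact_force: [-6.2, 2.9, 11.8]
gripper_width: 0.001
grasp_force: 5.8
time: 15.9
tool_pos: [0.5055, -0.1127, 0.0655]
tool_rot: [-0.0, 0.991, -0.132, -0.001]
contact_force: [-11.9, 5.2, 24.1]
gripper_width: 0.003
grasp_force: 12.4
```

```bash
python3 -m pendant '[[0,[0,0,-0.05],0],[0,[0,0,-0.3],0],[0,[0,0,-0.7],0],[0,[-0.3,0.2,-1],0],[0,[-0.6,0.5,-1],0],[0,[-0.6,0.6,-1],0],[0,[-0.6,0.6,-1],0]]'
python3 - <<'E'
from h import *
import cv2
snap(['scene','side','wrist'],'6')
a=cv2.imread('pics/scene6.png');b=cv2.imread('pics/side6.png')
r=lambda x:cv2.resize(x,(400,600),interpolation=cv2.INTER_CUBIC)
cv2.imwrite('pics/m6.png',np.hstack([r(a[195:375,225:345]),r(b[195:375,210:330])]))
E
```

```text
time: 16.6
tool_pos: [0.416, -0.1648, 0.182]
tool_rot: [0.001, 0.991, -0.133, 0.001]
contact_force: [-0.1, 0.8, -0.4]
gripper_width: 0.002
grasp_force: 0.0
16.7 [ 0.4169 -0.1635  0.1814] [-2.000e-04  9.912e-01 -1.322e-01  2.000e-04] [-0.6  0.7  1. ] -0.00113574112053455 0.0
```

View pics/m6.png

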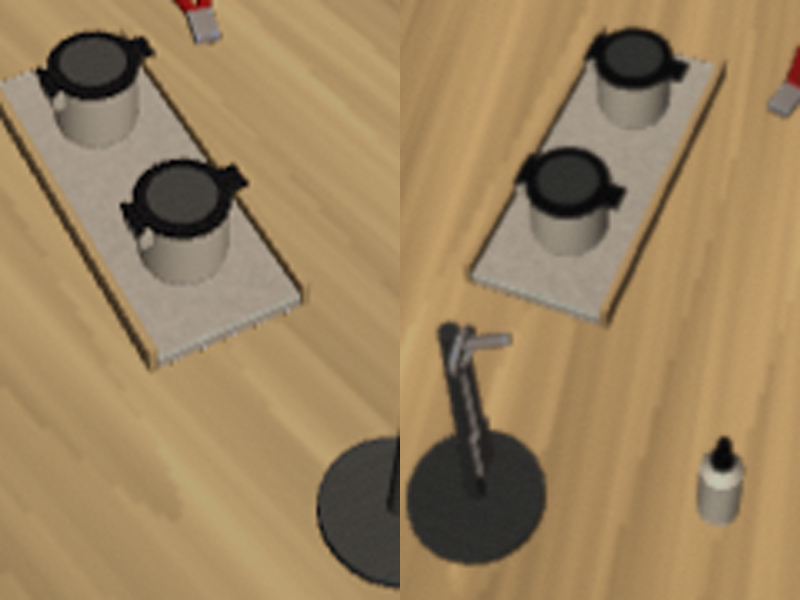

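Both lids lie level on their rims, lid A's tab at about (238,180) and lid B's at (145,48) in the scene crop. The spatula still hangs on the peg. Each lid stopped at the same TCP height, with 24–26 N on it against the 9 N needed, so I'm handing in.

```bash
python3 -m pendant '[[0,[0,0,0],0],[0,[0,0,0],0],[0,[0,0,0],0]]'; python3 -c "
from plant import manip
print(manip.job_done())"
```

```text
time: 17.05
tool_pos: [0.417, -0.1633, 0.1813]
tool_rot: [-0.0, 0.991, -0.131, -0.0]
contact_force: [-0.7, 0.6, 0.7]
gripper_width: 0.004
grasp_force: 0.0
the job is handed in; nothing more can be done
None
```

I handed the job in at 17 s of the 66 s allowed: the spatula hangs by its eye on the peg, both lids are swung over and pressed to their stops, and the dropper, cup and clippers were never touched; no verdict came back.

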